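# Load the coin rolls and prove the cash box is caught shut

### The job

Make up the cash box for the next shift: fold both raised flaps of the carton back past upright, then move every coin roll from the carton into the open cash box. Shut the lid and press it down until its spring catch holds, then tug it upward by its handle to check; if it gives, press it down harder and tug again. Leave it caught shut and let go, and leave the sanitiser bottle standing where it is.

Things in the scene. Friction and masses are not known exactly. Their poses are not given: they have to be found in the camera images.
- carton: Cardboard carton, 150 (x) x 150 (y) x 50 mm high, 4 mm walls and floor, open at the top between two raised flaps, fixed in place. Origin: centre of its underside on the cabinet top; the flaps are on its front (-x) and back (+x) rims. Three or four coin rolls stand inside, one to a quarter, centred about 28 mm from the middle both ways; they stand a little higher than its walls. Its side flaps are already folded down.
- flap_front (a joint): Angle of the carton flap on its front (-x) rim: 0 lies flat inward over the mouth, 1.57 stands upright, 3.0 is its stop, folded back outside. It starts raised, half way to three quarters of the way to upright. The flap is 48 mm wide from crease to free edge, 146 mm long and 3.5 mm thick; the crease is stiff with friction, so it stays where it is left and yields to a light push under its free edge.
- flap_front_hinge (a point): Middle of the crease of the front flap, at carton (-74, 0, 50) mm.
- flap_front_edge (a point): Middle of the free edge of the front flap; 48 mm from the crease. Between the two free edges is a gap of 75 mm or more at the start, through which fingers can reach under them.
- flap_back (a joint): Angle of the carton flap on its back (+x) rim, as flap_front: 0 flat inward, 1.57 upright, 3.0 folded back outside.
- flap_back_hinge (a point): Middle of the crease of the back flap, at carton (+74, 0, 50) mm.
- flap_back_edge (a point): Middle of the free edge of the back flap.
- cash_box: Blue steel cash box, 155 (x) x 180 (y) x 85 mm high without its lid, 3 mm walls, inner floor at 3 mm, fixed in place. Origin: centre of its underside. Lid hinged on its far (+x) rim; key lock (dummy) and inside it a spring catch, 46 mm wide and 13 mm deep, at the middle of the front (-x) wall. A coin roll standing or lying anywhere on its floor leaves the lid free to shut.
- lid (a joint): Lid angle: 0 shut, grows as it opens; starts open (1.62 to its stop, 1.7). Pushed forward past upright it falls on to the catch and rests at 0.07 to 0.14, not caught. Pressed on down to 0 the catch snaps over: 4 to 16 N at the front edge, differing from box to box; pressed less it can stay part way. Caught, it rises only 0.01 to 0.025 and resists 15 N; not caught, it lifts freely.
- lid_handle (a point): Middle of the lid's black bar handle: 10 mm thick, 76 mm long along the box's y, its axis 30 mm above the lid's top face and 40 mm behind the box's front face, fixed to the lid. Room for fingers under and before it. With the lid open it points backward.
- lid_front (a point): Middle of the lid's front edge (the free edge, uppermost when open), at its top face. The lid panel is 4 mm thick, 158 mm from hinge line to this edge, 188 mm wide along y.
- lid_hinge (a point): Middle of the lid's hinge line, at cash box (+77.5, 0, 85) mm; the hinge runs along the box's y axis.
- roll_red: Coin roll wrapped in red paper, a solid cylinder 26 mm across and 52 mm long, 160 g; starts on end in the carton. Origin: centre of one end face (the underside when it stands), its z axis runs along the roll. None if absent in this run.
- roll_blue: Coin roll wrapped in blue paper, a solid cylinder 28 mm across and 58 mm long, 160 g; starts on end in the carton. Origin: centre of one end face (the underside when it stands), its z axis runs along the roll. None if absent in this run.
- roll_green: Coin roll wrapped in green paper, a solid cylinder 24 mm across and 49 mm long, 160 g; starts on end in the carton. Origin: centre of one end face (the underside when it stands), its z axis runs along the roll. None if absent in this run.
- roll_blue_2: Coin roll wrapped in blue paper, a solid cylinder 28 mm across and 58 mm long, 160 g; starts on end in the carton. Origin: centre of one end face (the underside when it stands), its z axis runs along the roll. None if absent in this run.
- sanitiser: Pump bottle of hand sanitiser, 46 x 74 x 179 mm high, standing at the back between carton and cash box, to be left alone. Origin under its middle.
There are look-alikes about, which are no part of the job. Leave any orange look-alike of the roll_blue_2 alone.

How it is judged (in metres and radians):
On the way, in this order (a step that is already met when the one before it is completed fails the run):
1. both carton flaps are folded back past upright (value of joint each of flap_front, flap_back above 1.6 rad), for 0.2 s.
2. every coin roll is in the cash box (x of roll_red in the frame of cash_box between -0.076 and 0.076 m and y of roll_red in the frame of cash_box between -0.088 and 0.088 m and z of each of roll_red, roll_blue, roll_green, roll_blue_2 in the frame of cash_box below 0.065 m and linear speed of each of roll_red, roll_blue, roll_green, roll_blue_2 below 0.05 m/s and x of roll_blue in the frame of cash_box between -0.076 and 0.076 m and y of roll_blue in the frame of cash_box between -0.088 and 0.088 m and x of roll_green in the frame of cash_box between -0.076 and 0.076 m and y of roll_green in the frame of cash_box between -0.088 and 0.088 m and x of roll_blue_2 in the frame of cash_box between -0.076 and 0.076 m and y of roll_blue_2 in the frame of cash_box between -0.088 and 0.088 m), for 0.2 s.
3. the lid is pressed fully down, past its catch (value of joint lid below 0.006 rad), for 0.2 s.
4. the lid is tugged upward against its catch by the fingers and the catch holds it (value of joint lid between 0.007 and 0.05 rad and contact force between the fingers and cash_box above 2 N), for 0.2 s.
At the end, for the whole second after the job is handed in: Every coin roll lies or stands at rest inside the cash box (between its walls, below its rim), and the lid is shut and held by its catch (lid angle under 0.03), untouched (all of step 2 and value of joint lid below 0.03 rad and velocity of joint lid below 0.05 rad/s).
It fails at once if the sanitiser bottle is knocked over or shifted by more than 3 cm (distance of sanitiser from where it was at the start of the episode above 0.03 m or angle between sanitiser's own z axis and vertical above 0.4 rad).
Of roll_red, roll_blue, roll_green, roll_blue_2 only 3 to 4 are there at a start; the rules pass over those that are not, and their reading is None.
At some moment in a run one of roll_red, roll_blue, roll_green, roll_blue_2 may be knocked a few centimetres aside while the robot is not near it.
It also fails if it takes over 210 s, if anything falls off the work surface, if the arm or the gripper's body presses on something with over 40 N, if the wrist force passes 120 N, or if a joint passes its speed limit or range.

### The arm

A 6-joint arm with a two-finger parallel gripper is mounted at the origin on a cart in front of the work surface, level with it; the furniture and walls round the work are solid. World frame = base frame: x ahead of the robot, y to its left, z up, the work surface at z = 0. Lengths are in m, angles in degrees, forces in N, time in s.
With the tool pointing down it reaches from about 0.35 to 0.875 m from the base axis. Payload 4.2 kg.
Tool frame: the origin (TCP) lies midway between the tips of the shut fingers; the grasp point (between the pads) lies env.hold_point_z behind it (env.hold_point_z is the distance from the TCP to the grasp point, in m); z points along the fingers, y is the line along which they close (so a half turn about z gives the same grasp; the last joint's range is limited). The gripper opens to 85 mm and grips with 20 to 120 N. Pads are 22 mm wide; open, the fingers measure 114 mm over their backs; the gripper's body (76 mm by 85 mm) begins 54 mm behind the grasp point. The pads swing forward as they close: fully open they stand 13 mm farther back than shut.
Start: joints at [78.186, 22.042, 0.453, 0, -68.411, -14.817], TCP at [0.28, 0.559, 0.231] pointing down, gripper open.
Joint ranges: [-179.83, 179.83], [-69.29, 118.12], [-61.27, 80.66], [-181.25, 117.63], [-171.15, -9.14], [-177.46, 177.46]. Speed limits (degrees/s): [159.86, 159.86, 180, 180, 180, 180].

### API

Orientations are given as a 3x3 rotation matrix whose columns are the frame's x, y, z axes.
In Python, from rig import env gives the robot as it stands. The module is installed in compiled form; this text tells all that it offers.
- The arm moves only by the tool carry_out, never from a script. Its argument "targets" is a list of rows, each a list of 6 numbers: the shift along the tool's x, y, z in units of 0.05 m (1.0 is 0.05 m), then the turn, a rotation vector about the tool's x, y, z in units of 0.1 rad (1.0 is 0.1 rad). In form: [[x, y, z, wx, wy, wz], ...]. A call has 1 to 20 rows; each row shifts and turns the commanded pose from where the row before left it, along the tool's axes as they then stand; what a row does not reach is not made up. A row lasts 1/10 s, in which the tool goes at most 50 mm and 8.59 degrees, less where a joint would pass 70% of its speed; a pose out of reach is approached as far as the arm can. A call with a number of a shift or a turn outside -1 to 1 is refused whole. A call with a gripper value outside its range is refused whole. "fingers" is the opening, from -1 (shut) to 1 (fully open), set as the call begins (left out, the last holds). The fingers move at their own pace and stop on an object; "force" is the grip in N (left out, the last holds). Time passes only in rows, so rows that do not move let the fingers close. It gives the time, the measured TCP pose, the force, the opening and the grip force at its end, in the units of the state.
- env.observe(): the state, without advancing time (a new reading comes with each control period).
- env.snapshot(name): name is "scene" or "top" or "wrist"; returns a dict with "color" (384x512x3 uint8, blue, green, red), "fx", "fy", "cx", "cy" (pixels), "R" (3x3) and "t" (3): a world point X has camera coordinates R X + t; the wrist camera has in their place "hand_eye" (4x4, takes a point from camera to tool coordinates, whose origin is the TCP and whose axes are the flange's). Camera axes: x right, y down, z forward; pixel columns grow to the right and rows downward; lengths in m; the calibration is good to about 2 mm. The wrist camera is an equidistant fisheye: a pixel r from the principal point sees the ray r / f radians off the axis. A picture is of the moment at which its call begins: read the wrist's pose just before it. There is no depth.
- env.sign_off(): hands the job in; it is judged then, once.
The state is a dict: "clock": time; "joints": joint angles; "joint_velocities": joint speeds; "joint_efforts": joint torques, N m; "position": TCP position; "ee_rot": TCP orientation; "wrist_force": force on the tool from outside, world axes, zero at the start; "wrist_torque": the same for the moment, N m; "grip_width": finger opening in m; "finger_force": force on a finger pad.
Only numpy, scipy, OpenCV 4.12 (cv2) and the standard library are available. Lean on these libraries where they do the work, as an engineer would, in place of code of your own. Each camera call takes 0.05 s, during which the arm holds its last target. There are 200 camera calls.

## Working session

There is one attempt and no reset: what is moved stays moved. The work goes in short steps, Python scripts to look and compute and a tool call to move; the robot and the scene stay as the last step left them, time stands still between calls to the robot, and variables do not carry over. Pictures are saved under pics/ and viewed, at most 17 in all, crops included, and the job is handed in when it is done.

Besides the shell and the picture viewer there is one more tool, called after "Request:" by a JSON object that holds its "op" and its "data", one argument or row to a line. carry_out: Moves the arm, as the interface text tells. Shifts and turns lie within -1 to 1; 1 stands for 0.05 m of shift or 0.1 rad of turn. Its arguments: {"type":"object","properties":{"targets":{"type":"array","items":{"type":"array","items":{"type":"number","minimum":-1,"maximum":1}}},"fingers":{"type":"number"},"force":{"type":"number"}},"required":["targets"]}

```bash
mkdir -p pics
cat > h.py <<'E'
import numpy as np, cv2
from rig import env
def save(n,f):
    s=env.snapshot(n); cv2.imwrite(f'pics/{f}.png',s['color']); 
    np.save(f'pics/{f}.npy',{k:v for k,v in s.items()},allow_pickle=True); return s
def load(f): return np.load(f'pics/{f}.npy',allow_pickle=True).item()
def ray(s,u,v):
    R=np.array(s['R']);t=np.array(s['t']).ravel()
    d=R.T@np.array([(u-s['cx'])/s['fx'],(v-s['cy'])/s['fy'],1]); return -R.T@t,d/np.linalg.norm(d)
def onz(s,u,v,z):
    o,d=ray(s,u,v); return o+d*(z-o[2])/d[2]
def tri(s1,p1,s2,p2):
    o1,d1=ray(s1,*p1);o2,d2=ray(s2,*p2)
    A=np.stack([d1,-d2],1);k=np.linalg.lstsq(A,o2-o1,rcond=None)[0]
    a=o1+k[0]*d1;b=o2+k[1]*d2; return (a+b)/2,np.linalg.norm(a-b)
def proj(s,X):
    c=np.array(s['R'])@np.array(X)+np.array(s['t']).ravel(); return s['fx']*c[0]/c[2]+s['cx'],s['fy']*c[1]/c[2]+s['cy']
E
python3 - <<'E'
from h import *
a=save('scene','s0');b=save('top','t0')
cv2.imwrite('pics/both0.png',np.vstack([a['color'],b['color']])[:, :] if 0 else cv2.resize(np.hstack([a['color'],b['color']]),(800,300)))
for s in (a,b): print(ray(s,256,192), s['fx'])
o=env.observe();print(o['position'],o['ee_rot'],o['wrist_force'],o['grip_width'],env.hold_point_z)
E
```

```text
(array([0.32569982, 0.37194657, 0.76549781]), array([ 0.22853139, -0.58158987, -0.78072186])) 397.11488931442847
(array([ 0.39398021, -0.12038371,  0.91992254]), array([ 0.21814652, -0.02843794, -0.9755016 ])) 469.00124128434913
[0.27990075 0.55822736 0.23030228] [[ 8.93831909e-01 -4.48401455e-01 -8.08873569e-04]
 [-4.48402170e-01 -8.93829962e-01 -1.86873453e-03]
 [ 1.14947852e-04  2.03303522e-03 -9.99997927e-01]] [0.24784184 0.25727771 1.14437362] 0.08521023261379074 0.0187
```

View pics/s0.png

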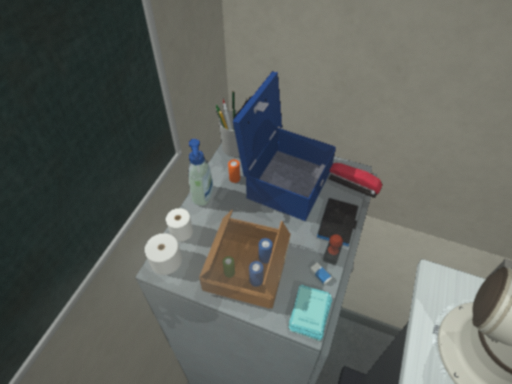

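View pics/t0.png

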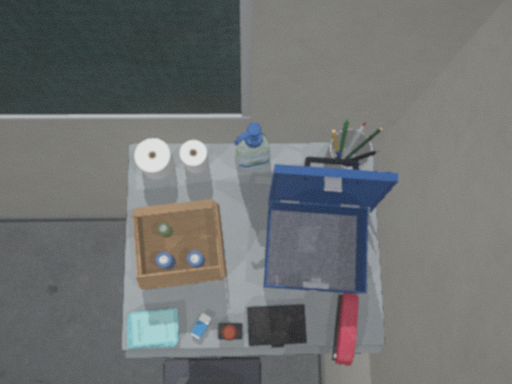

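Scene view: carton at (245,260) with a green roll (229,267) and two blue rolls (265,250), (257,273). The cash box is open at (290,175) and the bottle is at (199,175). Possible confusions: an orange roll (235,170), a red object on a black base (335,243) and a blue/white eraser (322,272), all outside the carton. I'll check with a close crop.

Run:
```python
from h import *
a=load('s0')['color'];b=load('t0')['color']
c1=cv2.resize(a[205:310,190:350],(640,420),interpolation=cv2.INTER_CUBIC)
c2=cv2.resize(b[190:295,120:280],(640,420),interpolation=cv2.INTER_CUBIC)
cv2.imwrite('pics/c1.png',cv2.convertScaleAbs(cv2.resize(c1,(640,300)) if 0 else c1,alpha=1.7))
cv2.imwrite('pics/c2.png',cv2.convertScaleAbs(c2,alpha=1.7))
```

```text
(no output)
```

View pics/c1.png

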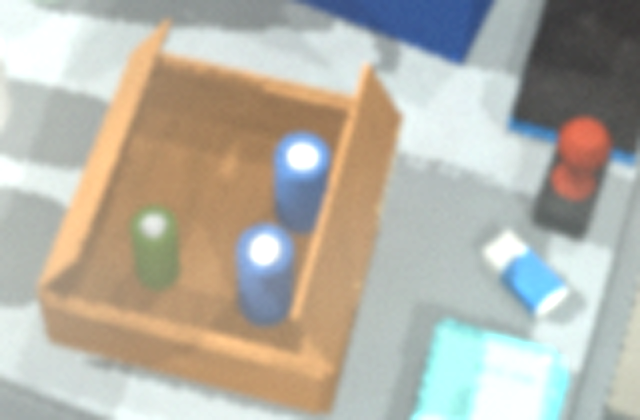

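View pics/c2.png

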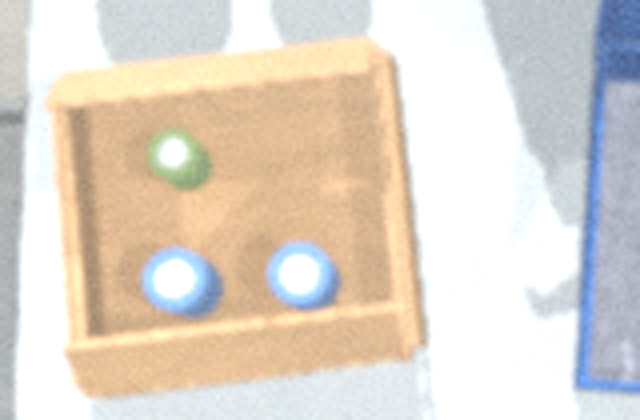

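The crops confirm three rolls in the carton: green and two blue. The red object is a stamp, so roll_red is absent. Now measuring.

Run:
```python
from h import *
np.set_printoptions(precision=3,suppress=True)
a=load('s0');b=load('t0')
C1=lambda x,y:(190+(x+.5)/4-.5,205+(y+.5)/4-.5)
C2=lambda x,y:(120+(x+.5)/4-.5,190+(y+.5)/4-.5)
for n,p,q,z in [('green',(173,153),(153,223),.053),('bl',(176,279),(264,249),.062),('br',(300,272),(302,155),.062)]:
    print(n,onz(b,*C2(*p),z),onz(a,*C1(*q),z),tri(b,C2(*p),a,C1(*q)))
for n,p,q in [('bf edge? back flap L',(50,102),(42,290)),('back flap R end',(390,60),(168,22)),('front flap L',(68,350),(295,318)),('front R',(408,300),(370,65)),('front crease L',(90,395),(330,365)),('front crease R',(418,350),(400,115))]:
    print(n,tri(b,C2(*p),a,C1(*q)))
# blue box mask
for s,n in((b,'top'),(a,'scene')):
    h=cv2.cvtColor(s['color'],cv2.COLOR_BGR2HSV); m=cv2.inRange(h,(105,120,40),(125,255,255))
    cs=cv2.findContours(m,0,2)[0]; c=max(cs,key=cv2.contourArea); print(n,cv2.approxPolyDP(c,4,True)[:,0].tolist())
h=cv2.cvtColor(b['color'],cv2.COLOR_BGR2HSV); m=cv2.inRange(h,(8,90,60),(22,255,255))
c=max(cv2.findContours(m,0,2)[0],key=cv2.contourArea);p=cv2.approxPolyDP(c,3,True)[:,0];print(p.tolist());print(np.array([onz(b,*q,.05) for q in p]))
r=cv2.resize(b['color'][140:310,220:410],None,fx=3.5,fy=3.5,interpolation=cv2.INTER_CUBIC);cv2.imwrite('pics/c3.png',cv2.convertScaleAbs(r,alpha=1.6))
```

```text
green [0.521 0.028 0.053] [0.522 0.026 0.053] (array([0.521, 0.028, 0.056]), np.float64(0.0006996091853759028))
bl [0.462 0.024 0.062] [0.463 0.024 0.062] (array([0.463, 0.024, 0.062]), np.float64(0.0008427612984063407))
br [ 0.465 -0.032  0.062] [ 0.465 -0.033  0.062] (array([ 0.464, -0.032,  0.064]), np.float64(0.0002028671756979738))
bf edge? back flap L (array([0.549, 0.084, 0.065]), np.float64(0.01018818889686062))
back flap R end (array([ 0.558, -0.074,  0.079]), np.float64(0.002200735256315517))
front flap L (array([0.431, 0.065, 0.09 ]), np.float64(0.0016141399863255608))
front R (array([ 0.448, -0.082,  0.086]), np.float64(0.003532016666296203))
front crease L (array([0.412, 0.064, 0.051]), np.float64(0.002396793420892909))
front crease R (array([ 0.429, -0.085,  0.046]), np.float64(0.0016271610653637225))
top [[276, 165], [279, 181], [272, 184], [271, 191], [278, 187], [271, 194], [275, 197], [270, 209], [275, 201], [275, 208], [358, 215], [357, 241], [362, 246], [358, 245], [357, 267], [363, 271], [357, 269], [357, 277], [365, 277], [354, 291], [364, 291], [366, 207], [374, 206], [396, 174]]
scene [[272, 72], [233, 121], [248, 195], [304, 219], [334, 148], [276, 128], [280, 115]]
[[161, 247], [167, 250], [173, 246]]
[[0.486 0.031 0.05 ]
 [0.48  0.02  0.05 ]
 [0.488 0.009 0.05 ]]
```

View pics/c3.png

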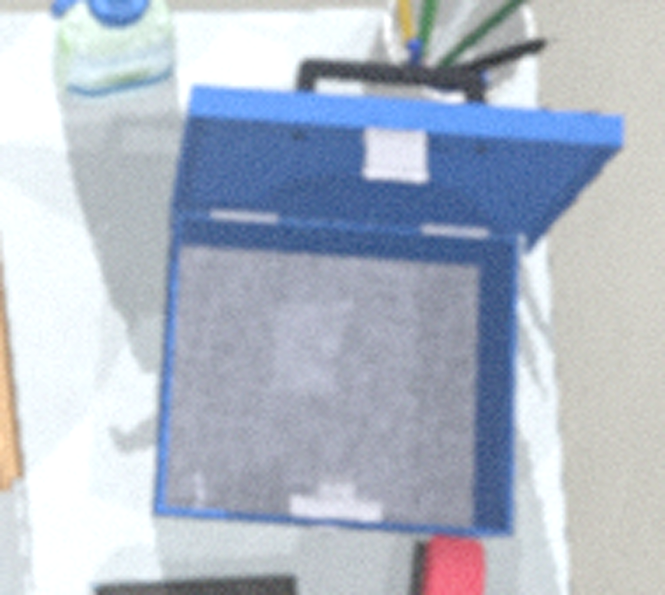

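```bash
cat >> h.py <<'E'
def go(goal,yaw=None):
    "units left to goal in present tool frame; yaw = wanted world angle of tool y (deg)"
    o=env.observe();R=np.array(o['ee_rot']);p=np.array(o['position'])
    print('t',round(o['clock'],1),'pos',p.round(4),'F',np.array(o['wrist_force']).round(1),'w',round(o['grip_width'],4),'ff',o['finger_force'])
    y=np.degrees(np.arctan2(R[1,1],R[0,1]));print('shift units',(R.T@(np.array(goal)-p)/.05).round(2),'tool z',R[:,2].round(3),'yaw',y.round(1))
    if yaw is not None: print('wz units',round(np.radians(-((yaw-y+180)%360-180))/.1,2))
E
python3 - <<'E'
from h import *
np.set_printoptions(precision=3,suppress=True)
b=load('t0');a=load('s0')
C=lambda x,y:(220+(x+.5)/3.5-.5,140+(y+.5)/3.5-.5)
for n,p in [('FL',(158,515)),('FR',(512,533)),('HL',(176,218)),('HR',(521,238))]: print(n,onz(b,*C(*p),.085))
print('scene FR',onz(a,304,197,.085),onz(a,334,148,.085))
print('lid top L/R tri',tri(b,C(190,90),a,(237,119)),tri(b,C(623,120),a,(277,76)))
print('sanit',tri(b,(252,130),a,(195,143)))
go((.48,0,.2),-175)
E
```

```text
FL [ 0.41  -0.158  0.085]
FR [ 0.398 -0.336  0.085]
HL [ 0.562 -0.17   0.085]
HR [ 0.55  -0.35   0.085]
scene FR [ 0.423 -0.16   0.085] [ 0.4   -0.33   0.085]
lid top L/R tri (array([ 0.581, -0.168,  0.251]), np.float64(0.005831646713408249)) (array([ 0.569, -0.359,  0.229]), np.float64(0.012636778547906598))
sanit (array([ 0.663, -0.137,  0.183]), np.float64(0.0009657946518180538))
t 0.1 pos [0.28  0.558 0.23 ] F [0.2 0.3 1.1] w 0.0852 ff 0.0
shift units [8.58 8.18 0.62] tool z [-0.001 -0.002 -1.   ] yaw -116.6
wz units 10.19
```

Request:
{"op": "carry_out", "data": {
  "targets": [
    [0,0,0,0,0,1],
    [0,0,0,0,0,1],
    [0,0,0,0,0,1],
    [0,0,0,0,0,1],
    [0,0,0,0,0,1],
    [0,0,0,0,0,1],
    [0,0,0,0,0,1],
    [0,0,0,0,0,1],
    [0,0,0,0,0,1],
    [0,0,0,0,0,1],
    [0,0,0,0,0,0.2],
    [0,0,0,0,0,0]
  ],
  "fingers": -1
}}

```text
clock: 1.3
position: [0.28, 0.5585, 0.2309]
ee_rot: [[0.087, -0.996, -0.0], [-0.996, -0.087, -0.001], [0.001, 0.0, -1.0]]
wrist_force: [-0.2, 0.2, 0.3]
grip_width: -0.0002
finger_force: 0.0
```

Run:
```python
from h import *
go((.48,0,.2),-175)
```

```text
t 1.3 pos [0.28   0.5585 0.2309] F [-0.2  0.2  0.3] w -0.0002 ff 0.0
shift units [11.48 -3.01  0.63] tool z [-0.    -0.001 -1.   ] yaw -175.0
wz units 0.0
```

Request:
{"op": "carry_out", "data": {
  "targets": [
    [0.82,-0.215,0,0,0,0],
    [0.82,-0.215,0,0,0,0],
    [0.82,-0.215,0,0,0,0],
    [0.82,-0.215,0,0,0,0],
    [0.82,-0.215,0,0,0,0],
    [0.82,-0.215,0,0,0,0],
    [0.82,-0.215,0,0,0,0],
    [0.82,-0.215,0,0,0,0],
    [0.82,-0.215,0,0,0,0],
    [0.82,-0.215,0,0,0,0],
    [0.82,-0.215,0,0,0,0],
    [0.82,-0.215,0,0,0,0],
    [0.82,-0.215,0,0,0,0],
    [0.82,-0.215,0,0,0,0],
    [0,0,0.5,0,0,0],
    [0,0,0.5,0,0,0],
    [0,0,0.5,0,0,0],
    [0,0,0,0,0,0]
  ]
}}

```text
clock: 3.1
position: [0.4769, -0.0011, 0.1533]
ee_rot: [[0.086, -0.996, -0.008], [-0.996, -0.086, -0.002], [0.001, 0.008, -1.0]]
wrist_force: [-1.3, -0.2, 0.2]
grip_width: -0.0001
finger_force: 0.0
```

Run:
```python
from h import *
go((.49,-.002,.071),-175)
s=save('scene','s1')
```

```text
t 3.1 pos [ 0.4769 -0.0011  0.1533] F [-1.3 -0.2  0.2] w -0.0001 ff 0.0
shift units [ 0.04 -0.27  1.64] tool z [-0.008 -0.002 -1.   ] yaw -175.1
wz units -0.01
```

Request:
{"op": "carry_out", "data": {
  "targets": [
    [0,-0.27,0.24,0,0,0],
    [0,0,0.4,0,0,0],
    [0,0,0.4,0,0,0],
    [0,0,0.4,0,0,0],
    [0,0,0.2,0,0,0],
    [0,0.15,0,0,0,0],
    [0,0.15,0,0,0,0],
    [0,0.15,0,0,0,0],
    [0,0.15,0,0,0,0],
    [0,0.15,0,0,0,0],
    [0,0.15,0,0,0,0],
    [0,0.15,0,0,0,0],
    [0,0.15,0,0,0,0],
    [0,0.15,0,0,0,0],
    [0,0.15,0,0,0,0],
    [0,0.15,0,0,0,0],
    [0,0.15,0,0,0,0],
    [0,0.15,0,0,0,0],
    [0,0.15,0,0,0,0]
  ]
}}

```text
clock: 5.05
position: [0.3875, -0.0082, 0.0743]
ee_rot: [[0.086, -0.996, -0.0], [-0.996, -0.086, -0.0], [0.0, 0.0, -1.0]]
wrist_force: [0.4, 0.0, 0.3]
grip_width: 0.0002
finger_force: 0.1
```

Run:
```python
from h import *
go((.6,-.002,.073),-175)
```

```text
t 5.0 pos [ 0.3875 -0.0082  0.0743] F [0.4 0.  0.3] w 0.0002 ff 0.12199290642456617
shift units [ 0.24 -4.25  0.02] tool z [-0. -0. -1.] yaw -175.1
wz units -0.01
```

Request:
{"op": "carry_out", "data": {
  "targets": [
    [0,-0.4,0,0,0,0],
    [0,-0.4,0,0,0,0],
    [0,-0.4,0,0,0,0],
    [0,-0.4,0,0,0,0],
    [0,-0.4,0,0,0,0],
    [0.1,-0.15,0,0,0,0],
    [0.1,-0.15,0,0,0,0],
    [0,-0.15,0,0,0,0],
    [0,-0.15,0,0,0,0],
    [0,-0.15,0,0,0,0],
    [0,-0.15,0,0,0,0],
    [0,-0.15,0,0,0,0],
    [0,-0.15,0,0,0,0],
    [0,-0.15,0,0,0,0],
    [0,-0.15,0,0,0,0],
    [0,-0.15,0,0,0,0],
    [0,-0.15,0,0,0,0],
    [0,-0.15,0,0,0,0],
    [0,-0.15,0,0,0,0]
  ]
}}

```text
clock: 6.95
position: [0.594, -0.0004, 0.0743]
ee_rot: [[0.086, -0.996, 0.0], [-0.996, -0.086, 0.0], [-0.0, -0.0, -1.0]]
wrist_force: [0.4, -0.1, 0.1]
grip_width: -0.0
finger_force: 0.2
```

Request:
{"op": "carry_out", "data": {
  "targets": [
    [0,0,-0.5,0,0,0],
    [0,0,-0.5,0,0,0],
    [0,0,-0.5,0,0,0],
    [0,0,-0.5,0,0,0],
    [-1,0.5,0,0,0,0],
    [-1,0.5,0,0,0,0],
    [-1,0.5,0,0,0,0],
    [0,0,0,0,0,0]
  ],
  "fingers": 0.05
}}

```text
clock: 7.75
position: [0.5132, 0.1314, 0.175]
ee_rot: [[0.092, -0.996, 0.001], [-0.996, -0.092, 0.001], [-0.001, -0.001, -1.0]]
wrist_force: [0.6, 0.7, -0.2]
grip_width: 0.0448
finger_force: 0.0
```

Run:
```python
from h import *
go((.521,.028,.12),-175)
a=save('scene','s2');b=save('top','t2')
f=lambda im,r:cv2.resize(im[r[0]:r[1],r[2]:r[3]],(400,300),interpolation=cv2.INTER_CUBIC)
cv2.imwrite('pics/v2.png',cv2.convertScaleAbs(np.hstack([f(a['color'],(195,315,190,350)),f(b['color'],(180,300,110,270))]),alpha=1.6))
```

```text
t 7.8 pos [0.5132 0.1314 0.175 ] F [ 0.6  0.7 -0.2] w 0.0448 ff 0.0
shift units [2.08 0.04 1.1 ] tool z [ 0.001  0.001 -1.   ] yaw -174.7
wz units 0.05
```

View pics/v2.png

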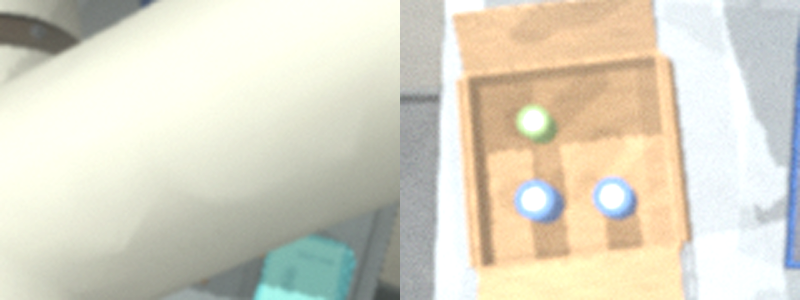

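Request:
{"op": "carry_out", "data": {
  "targets": [
    [0.7,0.01,0,0,0,0],
    [0.7,0.01,0,0,0,0],
    [0.68,0.02,0,0,0,0.05],
    [0,0,0.5,0,0,0],
    [0,0,0.5,0,0,0],
    [0,0,0.22,0,0,0],
    [0,0,0,0,0,0]
  ]
}}

```text
clock: 8.55
position: [0.5214, 0.0224, 0.1118]
ee_rot: [[0.079, -0.997, -0.003], [-0.997, -0.079, -0.001], [0.001, 0.004, -1.0]]
wrist_force: [-0.3, 0.5, -0.2]
grip_width: 0.0448
finger_force: 0.0
```

Run:
```python
from h import *
go((.521,.028,.014),-175)
```

```text
t 8.6 pos [0.5214 0.0224 0.1118] F [-0.3  0.5 -0.2] w 0.0448 ff 0.0
shift units [-0.11 -0.01  1.96] tool z [-0.003 -0.001 -1.   ] yaw -175.5
wz units -0.08
```

Request:
{"op": "carry_out", "data": {
  "targets": [
    [-0.11,0,0,0,0,0],
    [0,0,0.4,0,0,0],
    [0,0,0.4,0,0,0],
    [0,0,0.4,0,0,0],
    [0,0,0.4,0,0,0],
    [0,0,0.34,0,0,0],
    [0,0,0,0,0,0]
  ]
}}

```text
clock: 9.25
position: [0.5235, 0.0301, 0.0171]
ee_rot: [[0.083, -0.997, 0.003], [-0.997, -0.083, 0.0], [0.0, -0.003, -1.0]]
wrist_force: [1.2, 0.9, -0.1]
grip_width: 0.0444
finger_force: 0.0
```

Run:
```python
from h import *
go((.521,.028,.014),-175)
```

```text
t 9.2 pos [0.5235 0.0301 0.0171] F [ 1.2  0.9 -0.1] w 0.0444 ff 0.0
shift units [0.04 0.05 0.06] tool z [ 0.003  0.    -1.   ] yaw -175.2
wz units -0.04
```

Request:
{"op": "carry_out", "data": {
  "targets": [
    [0,0,0,0,0,0],
    [0,0,0,0,0,0],
    [0,0,0,0,0,0],
    [0,0,0,0,0,0],
    [0,0,0,0,0,0],
    [0,0,0,0,0,0]
  ],
  "fingers": -1,
  "force": 40
}}

```text
clock: 9.85
position: [0.5225, 0.0297, 0.0174]
ee_rot: [[0.081, -0.997, 0.003], [-0.997, -0.081, 0.001], [-0.001, -0.003, -1.0]]
wrist_force: [-1.0, 2.0, 5.9]
grip_width: 0.0224
finger_force: 39.3
```

Request:
{"op": "carry_out", "data": {
  "targets": [
    [0,0,-0.4,0,0,0],
    [0,0,-0.5,0,0,0],
    [0,0,-0.5,0,0,0],
    [0,0,-0.5,0,0,0],
    [0,0,-0.5,0,0,0],
    [0,0,-0.5,0,0,0],
    [0.72,0.171,0,0,0,0],
    [0.72,0.171,0,0,0,0],
    [0.72,0.171,0,0,0,0],
    [0.72,0.171,0,0,0,0],
    [0.72,0.171,0,0,0,0],
    [0.72,0.171,0,0,0,0],
    [0.72,0.171,0,0,0,0],
    [0.72,0.171,0,0,0,0],
    [0.72,0.171,0,0,0,0],
    [0,0,0,0,0,0],
    [0,0,0,0,0,0]
  ]
}}

```text
clock: 11.55
position: [0.4698, -0.3005, 0.1603]
ee_rot: [[0.078, -0.997, -0.002], [-0.997, -0.078, 0.001], [-0.001, 0.002, -1.0]]
wrist_force: [0.0, -0.1, -1.9]
grip_width: 0.0227
finger_force: 39.4
```

Run:
```python
from h import *
go((.472,-.298,.019),176)
b=save('top','t3')
cv2.imwrite('pics/v3.png',cv2.convertScaleAbs(cv2.resize(b['color'][130:310,120:400],(784,504)),alpha=1.5))
```

```text
t 11.6 pos [ 0.4698 -0.3005  0.1603] F [ 0.  -0.1 -1.9] w 0.0227 ff 39.439846873283386
shift units [-0.04 -0.05  2.83] tool z [-0.002  0.001 -1.   ] yaw -175.5
wz units 1.48
```

View pics/v3.png

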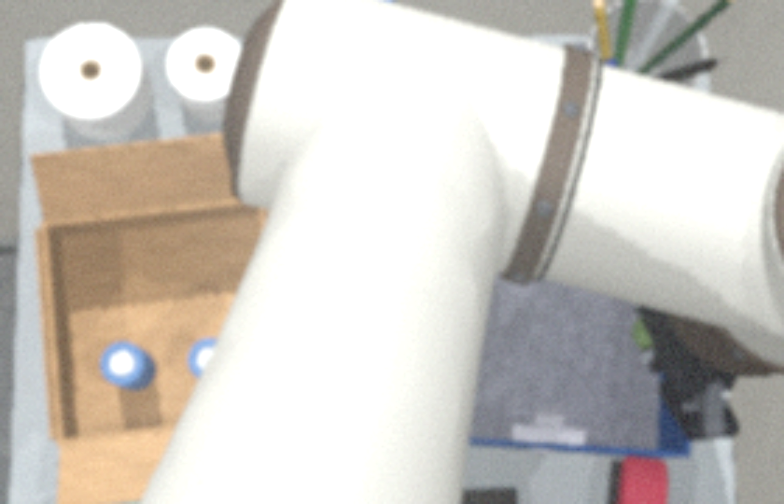

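Request:
{"op": "carry_out", "data": {
  "targets": [
    [-0.04,-0.05,0.33,0,0,0.5],
    [0,0,0.5,0,0,0.5],
    [0,0,0.5,0,0,0.48],
    [0,0,0.5,0,0,0],
    [0,0,0.5,0,0,0],
    [0,0,0.3,0,0,0],
    [0,0,0.15,0,0,0],
    [0,0,0,0,0,0],
    [0,0,0,0,0,0]
  ]
}}

```text
clock: 12.5
position: [0.4741, -0.2976, 0.023]
ee_rot: [[-0.066, -0.998, 0.001], [-0.998, 0.066, -0.001], [0.0, -0.001, -1.0]]
wrist_force: [0.2, -1.0, -0.6]
grip_width: 0.0228
finger_force: 39.4
```

Run:
```python
from h import *
go((.472,-.298,.019),176)
```

```text
t 12.5 pos [ 0.4741 -0.2976  0.023 ] F [ 0.2 -1.  -0.6] w 0.0228 ff 39.44644510746002
shift units [0.01 0.04 0.08] tool z [ 0.001 -0.001 -1.   ] yaw 176.2
wz units 0.04
```

Lower slightly, release, and raise clear.

Request:
{"op": "carry_out", "data": {
  "targets": [
    [0,0,0.06,0,0,0],
    [0,0,0,0,0,0]
  ]
}}

```text
clock: 12.7
position: [0.4736, -0.2978, 0.0198]
ee_rot: [[-0.067, -0.998, 0.001], [-0.998, 0.067, -0.0], [0.0, -0.001, -1.0]]
wrist_force: [0.0, 0.0, -1.6]
grip_width: 0.0227
finger_force: 39.4
```

Request:
{"op": "carry_out", "data": {
  "targets": [
    [0,0,0,0,0,0],
    [0,0,0,0,0,0],
    [0,0,0,0,0,0],
    [0,0,0,0,0,0],
    [0,0,-0.4,0,0,0],
    [0,0,-0.5,0,0,0],
    [0,0,-0.5,0,0,0],
    [0,0,-0.5,0,0,0],
    [0,0,-0.5,0,0,0],
    [0,0,-0.5,0,0,0],
    [0,0,0,0,0,0]
  ],
  "fingers": 0.05
}}

```text
clock: 13.8
position: [0.4755, -0.2988, 0.1684]
ee_rot: [[-0.066, -0.998, 0.008], [-0.998, 0.066, -0.003], [0.003, -0.008, -1.0]]
wrist_force: [0.6, 0.2, 0.6]
grip_width: 0.045
finger_force: 0.0
```

Run:
```python
from h import *
go((.463,.024,.14),-175)
b=save('top','t4');a=save('scene','s4')
cv2.imwrite('pics/v4.png',cv2.convertScaleAbs(np.hstack([cv2.resize(b['color'][120:320,120:400],(420,300)),cv2.resize(a['color'][60:320,140:400],(300,300))]),alpha=1.5))
```

```text
t 13.8 pos [ 0.4755 -0.2988  0.1684] F [0.6 0.2 0.6] w 0.045 ff 0.0
shift units [-6.43  0.68  0.54] tool z [ 0.008 -0.003 -1.   ] yaw 176.2
wz units -1.54
```

View pics/v4.png

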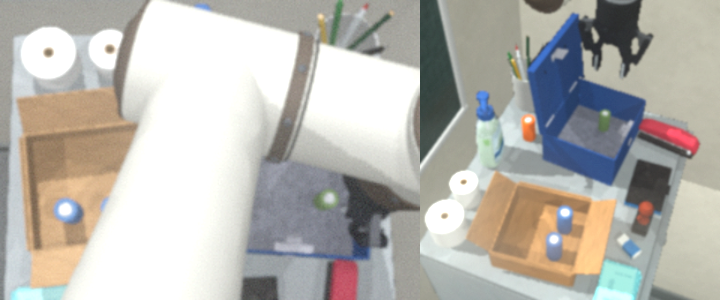

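Green stands in the box, the lid is untouched, and both blues are still in the carton at (66,210)/(105,205) in the left crop. Re-measuring the blues from the scene view.

```bash
cat >> h.py <<'E'
def blues(s,f=6):
    "white end centres of rolls in scene view, z=.062"
    x0,y0,x1,y1=200,215,290,300
    im=cv2.resize(s['color'][y0:y1,x0:x1],None,fx=f,fy=f,interpolation=cv2.INTER_CUBIC)
    h=cv2.cvtColor(im,cv2.COLOR_BGR2HSV); m=cv2.inRange(h,(0,0,120),(180,75,255))|cv2.inRange(h,(100,0,150),(135,75,255))
    b=cv2.inRange(h,(105,90,30),(130,255,255))
    n,l,st,c=cv2.connectedComponentsWithStats(m)
    for i in range(1,n):
        if 60<st[i,4]<3000:
            u,v=c[i]; u1=x0+(u+.5)/f-.5; v1=y0+(v+.5)/f-.5
            near=b[int(v):int(v)+40,max(0,int(u)-10):int(u)+10].mean() if b[int(v):int(v)+40,max(0,int(u)-10):int(u)+10].size else 0
            print(round(u1,1),round(v1,1),st[i,4],round(near),onz(s,u1,v1,.062).round(4))
E
python3 - <<'E'
from h import *
blues(load('s0'));print();blues(load('s4'))
E
```

```text
287.7 226.1 1084 0 [ 0.4351 -0.0906  0.062 ]
289.0 239.7 203 0 [ 0.4218 -0.0598  0.062 ]
265.1 243.7 1848 96 [ 0.4645 -0.0326  0.062 ]
227.9 260.6 812 0 [0.5195 0.0313 0.062 ]
255.7 267.0 2415 35 [0.4628 0.024  0.062 ]

200.4 216.6 310 0 [ 0.6184 -0.0446  0.062 ]
265.1 243.7 1912 89 [ 0.4644 -0.0326  0.062 ]
283.3 297.4 248 0 [0.3918 0.0638 0.062 ]
```

Request:
{"op": "carry_out", "data": {
  "targets": [
    [-0.8,0.085,0,0,0,0],
    [-0.8,0.085,0,0,0,0],
    [-0.8,0.085,0,0,0,0],
    [-0.8,0.085,0,0,0,0],
    [-0.8,0.085,0,0,0,0],
    [-0.8,0.085,0,0,0,0],
    [-0.8,0.085,0,0,0,0],
    [-0.8,0.085,0,0,0,0],
    [0,0,0,0,0,-0.8],
    [0,0,0,0,0,-0.74],
    [0,0,0,0,0,0],
    [0,0,0,0,0,0]
  ]
}}

```text
clock: 15.1
position: [0.4602, 0.0235, 0.1635]
ee_rot: [[0.085, -0.996, -0.002], [-0.996, -0.085, -0.001], [0.0, 0.002, -1.0]]
wrist_force: [0.9, -0.1, -0.1]
grip_width: 0.0446
finger_force: 0.0
```

Run:
```python
from h import *
go((.463,.024,.02),-175)
```

```text
t 15.1 pos [0.4602 0.0235 0.1635] F [ 0.9 -0.1 -0.1] w 0.0446 ff 0.0
shift units [-0.01 -0.06  2.87] tool z [-0.002 -0.001 -1.   ] yaw -175.1
wz units -0.02
```

Request:
{"op": "carry_out", "data": {
  "targets": [
    [0,-0.06,0.37,0,0,0],
    [0,0,0.5,0,0,0],
    [0,0,0.5,0,0,0],
    [0,0,0.5,0,0,0],
    [0,0,0.5,0,0,0],
    [0,0,0.4,0,0,0],
    [0,0,0.1,0,0,0],
    [0,0,0,0,0,0]
  ]
}}

```text
clock: 15.9
position: [0.4634, 0.0235, 0.0201]
ee_rot: [[0.086, -0.996, -0.002], [-0.996, -0.086, -0.001], [0.001, 0.002, -1.0]]
wrist_force: [-0.6, 0.1, 0.4]
grip_width: 0.0449
finger_force: 0.0
```

Request:
{"op": "carry_out", "data": {
  "targets": [
    [0,0,0,0,0,0],
    [0,0,0,0,0,0],
    [0,0,0,0,0,0],
    [0,0,0,0,0,0],
    [0,0,0,0,0,0],
    [0,0,0,0,0,0]
  ],
  "fingers": -1
}}

```text
clock: 16.5
position: [0.4644, 0.0242, 0.0217]
ee_rot: [[0.087, -0.996, 0.002], [-0.996, -0.087, 0.0], [-0.0, -0.002, -1.0]]
wrist_force: [-0.4, 0.1, 6.5]
grip_width: 0.0276
finger_force: 39.7
```

Run:
```python
from h import *
go((.478,-.208,.165),176)
```

```text
t 16.5 pos [0.4644 0.0242 0.0217] F [-0.4  0.1  6.5] w 0.0276 ff 39.72873151302338
shift units [ 4.65  0.13 -2.87] tool z [ 0.002  0.    -1.   ] yaw -175.0
wz units 1.57
```

Request:
{"op": "carry_out", "data": {
  "targets": [
    [0,0,-0.4,0,0,0],
    [0,0,-0.5,0,0,0],
    [0,0,-0.5,0,0,0],
    [0,0,-0.5,0,0,0],
    [0,0,-0.5,0,0,0],
    [0,0,-0.5,0,0,0],
    [0.79,0.039,0,0,0,0],
    [0.79,0.039,0,0,0,0],
    [0.79,0.039,0,0,0,0],
    [0.79,0.039,0,0,0,0],
    [0.79,0.039,0,0,0,0],
    [0.79,0.039,0,0,0,0],
    [0.79,0.039,0,0,0,0],
    [0,0,0,0,0,0.8],
    [0,0,0,0,0,0.77],
    [0,0,0,0,0,0],
    [0,0,0,0,0,0]
  ]
}}

```text
clock: 18.2
position: [0.4738, -0.2524, 0.1653]
ee_rot: [[-0.068, -0.998, -0.001], [-0.998, 0.068, 0.001], [-0.0, 0.001, -1.0]]
wrist_force: [0.2, -0.3, -1.8]
grip_width: 0.0275
finger_force: 39.7
```

Run:
```python
from h import *
go((.475,-.253,.022),176)
```

```text
t 18.2 pos [ 0.4738 -0.2524  0.1653] F [ 0.2 -0.3 -1.8] w 0.0275 ff 39.74291682243347
shift units [ 0.01 -0.03  2.87] tool z [-0.001  0.001 -1.   ] yaw 176.1
wz units 0.01
```

Request:
{"op": "carry_out", "data": {
  "targets": [
    [0,0,0.37,0,0,0],
    [0,0,0.5,0,0,0],
    [0,0,0.5,0,0,0],
    [0,0,0.5,0,0,0],
    [0,0,0.5,0,0,0],
    [0,0,0.3,0,0,0],
    [0,0,0.15,0,0,0],
    [0,0,0.05,0,0,0],
    [0,0,0,0,0,0],
    [0,0,0,0,0,0]
  ]
}}

```text
clock: 19.2
position: [0.4753, -0.2524, 0.0233]
ee_rot: [[-0.07, -0.998, 0.003], [-0.998, 0.07, -0.0], [0.0, -0.003, -1.0]]
wrist_force: [3.1, 5.1, -0.1]
grip_width: 0.0272
finger_force: 40.9
```

Request:
{"op": "carry_out", "data": {
  "targets": [
    [0,0,0,0,0,0],
    [0,0,0,0,0,0],
    [0,0,0,0,0,0],
    [0,0,0,0,0,0],
    [0,0,-0.4,0,0,0],
    [0,0,-0.5,0,0,0],
    [0,0,-0.5,0,0,0],
    [0,0,-0.5,0,0,0],
    [0,0,-0.5,0,0,0],
    [0,0,-0.5,0,0,0],
    [0,0,0,0,0,0]
  ],
  "fingers": 0.05
}}

```text
clock: 20.3
position: [0.4758, -0.2539, 0.1723]
ee_rot: [[-0.069, -0.998, 0.008], [-0.998, 0.069, -0.003], [0.003, -0.008, -1.0]]
wrist_force: [-0.7, 0.2, 0.2]
grip_width: 0.0446
finger_force: 0.0
```

Run:
```python
from h import *
go((.4645,-.0325,.165),-175)
a=save('scene','s5');blues(a)
cv2.imwrite('pics/v5.png',cv2.convertScaleAbs(cv2.resize(a['color'][60:320,140:400],(500,500)),alpha=1.5))
```

```text
t 20.3 pos [ 0.4758 -0.2539  0.1723] F [-0.7  0.2  0.2] w 0.0446 ff 0.0
shift units [-4.4   0.53  0.13] tool z [ 0.008 -0.003 -1.   ] yaw 176.1
wz units -1.56
200.4 216.6 313 0 [ 0.6184 -0.0445  0.062 ]
245.1 261.8 2269 60 [0.4867 0.021  0.062 ]
283.2 297.5 309 0 [0.3919 0.0639 0.062 ]
```

View pics/v5.png

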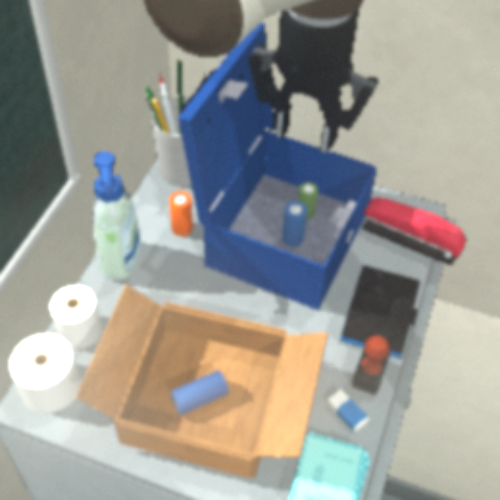

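The last blue roll was knocked over and now lies in the carton at crop (200,392). The green and first blue stand in the box. Measuring the lying roll's axis.

```bash
cat >> h.py <<'E'
def lying(s,win):
    x0,y0,x1,y1=win
    h=cv2.cvtColor(s['color'][y0:y1,x0:x1],cv2.COLOR_BGR2HSV); m=cv2.inRange(h,(105,90,40),(130,255,255))
    c=max(cv2.findContours(m,0,2)[0],key=cv2.contourArea)
    (u,v),(w,hh),_=r=cv2.minAreaRect(c); B=cv2.boxPoints(r)+[x0,y0]
    E=[(B[i]+B[(i+1)%4])/2 for i in range(4)]
    d=[np.linalg.norm(E[0]-E[2]),np.linalg.norm(E[1]-E[3])]; e=(E[0],E[2]) if d[0]>d[1] else (E[1],E[3])
    P=[onz(s,*q,.018) for q in e]; a=P[1]-P[0]
    print('px',(u+x0,v+y0),(w,hh),'centre',onz(s,u+x0,v+y0,.018).round(4),'len',np.linalg.norm(a).round(4),'axis deg',np.degrees(np.arctan2(a[1],a[0])).round(1),np.array(P).round(3).tolist())
E
python3 - <<'E'
from h import *
lying(load('s5'),(205,225,280,300))
s=save('scene','s6');lying(s,(205,225,280,300))
b=save('top','t6');
try: lying(b,(125,200,225,285))
except Exception as e: print(e)
E
```

```text
px (242.8000030517578, 261.1000061035156) (6.260990142822266, 24.59674835205078) centre [ 0.5019 -0.0006  0.018 ] len 0.0529 axis deg 51.2 [[0.485, -0.021, 0.018], [0.518, 0.02, 0.018]]
px (243.06229782104492, 261.2852478027344) (6.1840620040893555, 25.079805374145508) centre [ 5.012e-01 -4.000e-04  1.800e-02] len 0.0537 axis deg 48.0 [[0.483, -0.021, 0.018], [0.519, 0.019, 0.018]]
max() iterable argument is empty
```

Request:
{"op": "carry_out", "data": {
  "targets": [
    [-0.8,0.1,0,0,0,0],
    [-0.8,0.1,0,0,0,0],
    [-0.8,0.1,0,0,0,0],
    [-0.8,0.1,0,0,0,0],
    [-0.8,0.1,0,0,0,0],
    [-0.8,0,0,0,0,0],
    [0,0,0,0,0,0],
    [0,0,0,0,0,0]
  ]
}}

```text
clock: 21.25
position: [0.4653, -0.0111, 0.1665]
ee_rot: [[-0.068, -0.998, -0.002], [-0.998, 0.068, -0.001], [0.001, 0.002, -1.0]]
wrist_force: [0.1, 0.1, 0.2]
grip_width: 0.0452
finger_force: 0.0
```

```bash
cat >> h.py <<'E'
def wray(s,o,u,v):
    r=np.hypot(u-s['cx'],v-s['cy']);th=r/s['fx'];k=np.sin(th)/max(r,1e-9)
    d=np.array([(u-s['cx'])*k,(v-s['cy'])*k,np.cos(th)]);T=np.array(s['hand_eye']);R=np.array(o['ee_rot'])
    return R@T[:3,3]+np.array(o['position']),R@T[:3,:3]@d
def wonz(s,o,u,v,z):
    p,d=wray(s,o,u,v);return p+d*(z-p[2])/d[2]
E
python3 - <<'E'
from h import *
o=env.observe();s=save('wrist','w1');np.save('pics/o1.npy',o,allow_pickle=True)
print(s['fx'],s['cx'],s['cy'],s['hand_eye'])
cv2.imwrite('pics/v6.png',cv2.convertScaleAbs(cv2.resize(s['color'],(768,576)),alpha=1.5))
b=save('top','t7')
E
```

```text
297.3186396354542 248.4211659871787 192.02200344576482 [[ 1.65298405e-04 -9.61035997e-01 -2.76423199e-01  7.01655225e-02]
 [ 9.99999983e-01  1.79708757e-04 -2.68001466e-05  1.60979188e-03]
 [ 7.54315753e-05 -2.76423190e-01  9.61036011e-01 -1.41627882e-01]
 [ 0.00000000e+00  0.00000000e+00  0.00000000e+00  1.00000000e+00]]
```

View pics/v6.png

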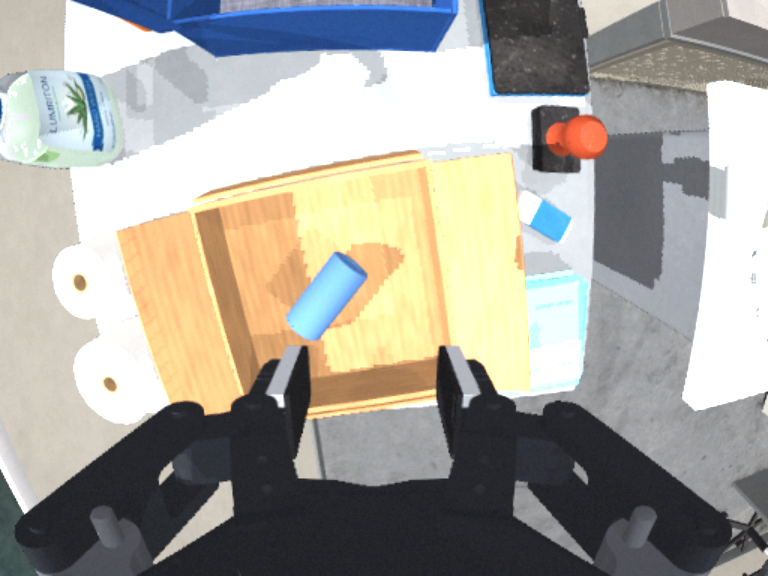

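The wrist view shows the roll lying from (305,328) to (352,264), centre about (327,296), clear of the walls.

Run:
```python
from h import *
s=load('w1');o=np.load('pics/o1.npy',allow_pickle=True).item()
f=lambda x,y,z:wonz(s,o,(x+.5)/1.5-.5,(y+.5)/1.5-.5,z).round(4)
h=cv2.cvtColor(s['color'],cv2.COLOR_BGR2HSV);m=cv2.inRange(h,(100,90,40),(130,255,255));k=np.zeros_like(m);k[160:232,185:250]=255
c=max(cv2.findContours(m&k,0,2)[0],key=cv2.contourArea);r=cv2.minAreaRect(c);B=cv2.boxPoints(r);print(r)
e=sorted([(B[i]+B[(i+1)%4])/2 for i in range(4)],key=lambda q:q[1]);P=[wonz(s,o,*q,.02) for q in (e[0],e[-1])]
a=P[1]-P[0];print('ends',P,'len',np.linalg.norm(a),'axis',np.degrees(np.arctan2(a[1],a[0])),'c',wonz(s,o,*r[0],.018))
print('carton rim corners',f(195,208,.05),f(425,163,.05))
go(wonz(s,o,*r[0],.018)*[1,1,0]+[0,0,.009],None)
```

```text
((216.56314086914062, 197.55014038085938), (27.04035758972168, 60.46076202392578), 38.45370864868164)
ends [array([ 0.47583728, -0.01799829,  0.02      ]), array([0.51944708, 0.0297973 , 0.02      ])] len 0.06470110109042006 axis 47.62195388508365 c [0.49716649 0.00580195 0.018     ]
carton rim corners [ 0.5684 -0.0652  0.05  ] [ 0.4288 -0.0796  0.05  ]
t 21.4 pos [ 0.4654 -0.0123  0.1666] F [-0.8 -0.7  0.8] w 0.0452 ff 0.0
shift units [-0.41 -0.61  3.15] tool z [-0.002 -0.001 -1.   ] yaw 175.9
```

Request:
{"op": "carry_out", "data": {
  "targets": [
    [-0.2,-0.33,0,0,0,0],
    [-0.18,-0.3,0,0,0,0],
    [0,0,0,0,0,0.9],
    [0,0,0,0,0,0.9],
    [0,0,0,0,0,0.9],
    [0,0,0,0,0,0.9],
    [0,0,0,0,0,0.9],
    [0,0,0,0,0,0.9],
    [0,0,0,0,0,0.9],
    [0,0,0,0,0,0.38],
    [0,0,0.5,0,0,0],
    [0,0,0.5,0,0,0],
    [0,0,0,0,0,0]
  ],
  "fingers": 0.35
}}

```text
clock: 22.65
position: [0.496, 0.0031, 0.1141]
ee_rot: [[-0.675, -0.738, -0.008], [-0.738, 0.675, -0.002], [0.007, 0.005, -1.0]]
wrist_force: [-0.1, -0.6, 0.6]
grip_width: 0.0578
finger_force: 0.0
```

Run:
```python
from h import *
go((.498,.006,.009),137.6)
o=env.observe();s=save('wrist','w2')
h=cv2.cvtColor(s['color'],cv2.COLOR_BGR2HSV);m=cv2.inRange(h,(100,90,40),(130,255,255))
for c in cv2.findContours(m,0,2)[0]:
    if cv2.contourArea(c)>300:
        r=cv2.minAreaRect(c);p=wonz(s,o,*r[0],.018)
        if abs(p[0]-.5)<.06 and abs(p[1])<.06: 
            B=cv2.boxPoints(r);print(r,p,[wonz(s,o,*q,.018).round(3).tolist() for q in B]); go(p*[1,1,0]+[0,0,.009])
```

```text
t 22.6 pos [0.496  0.0031 0.1141] F [-0.1 -0.6  0.6] w 0.0578 ff 0.0
shift units [-0.08 -0.    2.1 ] tool z [-0.008 -0.002 -1.   ] yaw 137.5
wz units -0.01
((247.5, 199.5), (73.0, 33.0), 90.0) [0.49741463 0.00601492 0.018     ] [[0.486, -0.026, 0.018], [0.467, -0.008, 0.018], [0.509, 0.04, 0.018], [0.531, 0.021, 0.018]]
t 22.7 pos [0.4976 0.0036 0.116 ] F [ 0.5 -0.8  1. ] w 0.0576 ff 0.0
shift units [-0.04  0.03  2.14] tool z [-0.004 -0.002 -1.   ] yaw 137.6
```

Aligned with the roll's axis; descending and gripping.

Request:
{"op": "carry_out", "data": {
  "targets": [
    [-0.06,0,0.34,0,0,0],
    [0,0,0.5,0,0,0],
    [0,0,0.5,0,0,0],
    [0,0,0.4,0,0,0],
    [0,0,0.25,0,0,0],
    [0,0,0.1,0,0,0],
    [0,0,0,0,0,0],
    [0,0,0,0,0,0]
  ]
}}

```text
clock: 23.5
position: [0.5018, 0.0075, 0.0139]
ee_rot: [[-0.673, -0.74, 0.002], [-0.74, 0.673, 0.0], [-0.002, -0.001, -1.0]]
wrist_force: [-1.5, -0.1, 0.6]
grip_width: 0.0577
finger_force: 0.0
```

Request:
{"op": "carry_out", "data": {
  "targets": [
    [0,0,0,0,0,0],
    [0,0,0,0,0,0],
    [0,0,0,0,0,0],
    [0,0,0,0,0,0],
    [0,0,0,0,0,0],
    [0,0,0,0,0,0],
    [0,0,0,0,0,0]
  ],
  "fingers": -1
}}

```text
clock: 24.2
position: [0.5015, 0.0076, 0.0138]
ee_rot: [[-0.672, -0.74, 0.002], [-0.74, 0.672, 0.0], [-0.001, -0.001, -1.0]]
wrist_force: [-0.8, -0.4, 6.7]
grip_width: 0.0269
finger_force: 39.3
```

Request:
{"op": "carry_out", "data": {
  "targets": [
    [0,0,-0.4,0,0,0],
    [0,0,-0.5,0,0,0],
    [0,0,-0.5,0,0,0],
    [0,0,-0.5,0,0,0],
    [0,0,-0.5,0,0,0],
    [0,0,-0.5,0,0,0],
    [0,0,0,0,0,-0.9],
    [0,0,0,0,0,-0.9],
    [0,0,0,0,0,-0.9],
    [0,0,0,0,0,-0.9],
    [0,0,0,0,0,-0.9],
    [0,0,0,0,0,-0.9],
    [0,0,0,0,0,-0.9],
    [0,0,0,0,0,-0.4],
    [0,0,0,0,0,0]
  ]
}}

```text
clock: 25.7
position: [0.5002, 0.0075, 0.1573]
ee_rot: [[-0.068, -0.998, -0.001], [-0.998, 0.068, 0.0], [0.0, 0.001, -1.0]]
wrist_force: [0.9, 0.2, -1.3]
grip_width: 0.027
finger_force: 40.0
```

Run:
```python
from h import *
go((.4785,-.2015,.165),176)
```

```text
t 25.7 pos [0.5002 0.0075 0.1573] F [ 0.9  0.2 -1.3] w 0.027 ff 40.035585165023804
shift units [ 4.2   0.15 -0.15] tool z [-0.001  0.    -1.   ] yaw 176.1
wz units 0.01
```

Request:
{"op": "carry_out", "data": {
  "targets": [
    [0.7,0.025,0,0,0,0],
    [0.7,0.025,0,0,0,0],
    [0.7,0.025,0,0,0,0],
    [0.7,0.025,0,0,0,0],
    [0.7,0.025,0,0,0,0],
    [0.7,0.025,0,0,0,0],
    [0,0,0,0,0,0],
    [0,0,0,0,0,0]
  ]
}}

```text
clock: 26.5
position: [0.4785, -0.2021, 0.1573]
ee_rot: [[-0.071, -0.997, -0.001], [-0.997, 0.071, 0.0], [-0.0, 0.001, -1.0]]
wrist_force: [0.1, 0.2, -1.9]
grip_width: 0.0269
finger_force: 40.0
```

Run:
```python
from h import *
go((.4785,-.2015,.0145),176)
```

```text
t 26.5 pos [ 0.4785 -0.2021  0.1573] F [ 0.1  0.2 -1.9] w 0.0269 ff 40.021634101867676
shift units [-0.01 -0.    2.86] tool z [-0.001  0.    -1.   ] yaw 175.9
wz units -0.01
```

Request:
{"op": "carry_out", "data": {
  "targets": [
    [0.05,0,0.4,0,0,0],
    [0,0,0.5,0,0,0],
    [0,0,0.5,0,0,0],
    [0,0,0.5,0,0,0],
    [0,0,0.4,0,0,0],
    [0,0,0.3,0,0,0],
    [0,0,0.1,0,0,0],
    [0,0,0,0,0,0],
    [0,0,0,0,0,0]
  ]
}}

```text
clock: 27.4
position: [0.4797, -0.2037, 0.0235]
ee_rot: [[-0.067, -0.998, 0.001], [-0.998, 0.067, -0.0], [0.0, -0.001, -1.0]]
wrist_force: [-0.1, -0.0, -1.0]
grip_width: 0.0263
finger_force: 40.0
```

Request:
{"op": "carry_out", "data": {
  "targets": [
    [0,0,0,0,0,0],
    [0,0,0,0,0,0],
    [0,0,0,0,0,0],
    [0,0,0,0,0,0],
    [0,0,-0.4,0,0,0],
    [0,0,-0.5,0,0,0],
    [0,0,-0.5,0,0,0],
    [0,0,-0.5,0,0,0],
    [0,0,-0.5,0,0,0],
    [0,0,-0.5,0,0,0],
    [0,0,0,0,0,0]
  ],
  "fingers": 0.05
}}

```text
clock: 28.5
position: [0.4812, -0.2047, 0.1718]
ee_rot: [[-0.067, -0.998, 0.008], [-0.998, 0.067, -0.002], [0.001, -0.008, -1.0]]
wrist_force: [0.8, -0.3, 0.6]
grip_width: 0.0447
finger_force: 0.0
```

Run:
```python
from h import *
go((.48,-.2535,.165),176)
a=save('scene','s8');w=save('wrist','w8')
cv2.imwrite('pics/v8.png',cv2.convertScaleAbs(np.hstack([cv2.resize(a['color'][60:260,180:380],(400,400)),cv2.resize(w['color'],(400,300))[:,:] if 0 else cv2.copyMakeBorder(cv2.resize(w['color'],(400,300)),0,100,0,0,0)]),alpha=1.5))
```

```text
t 28.5 pos [ 0.4812 -0.2047  0.1718] F [ 0.8 -0.3  0.6] w 0.0447 ff 0.0
shift units [ 0.98 -0.04  0.14] tool z [ 0.008 -0.002 -1.   ] yaw 176.1
wz units 0.02
```

View pics/v8.png

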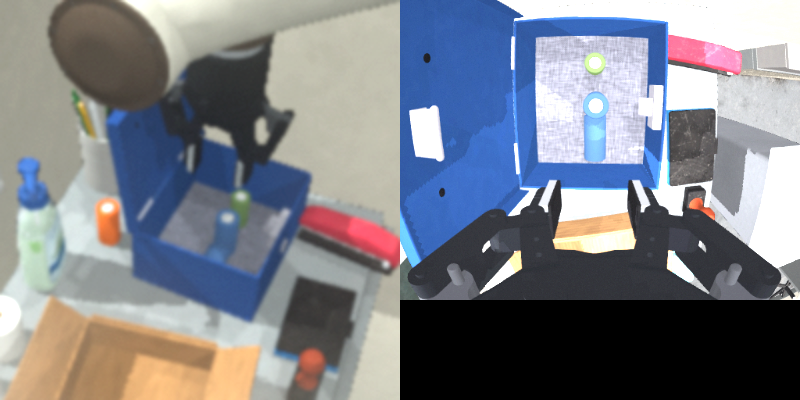

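All three rolls are inside the box: two standing, one lying. Next I reach over the lid and pull it forward from behind.

Request:
{"op": "carry_out", "data": {
  "targets": [
    [0,0,-0.5,0,0,0],
    [0,0,-0.5,0,0,0],
    [0,0,-0.5,0,0,0],
    [0,0,-0.5,0,0,0],
    [0,0,-0.2,0,0,0],
    [0,0,0,0,0,0],
    [-0.05,-0.5,0,0,0,0],
    [-0.05,-0.5,0,0,0,0],
    [-0.05,-0.5,0,0,0,0],
    [-0.05,-0.5,0,0,0,0],
    [-0.05,-0.5,0,0,0,0],
    [-0.05,-0.48,0,0,0,0],
    [0,0,0,0,0,0],
    [0,0,0,0,0,0]
  ],
  "fingers": -1
}}

```text
clock: 30.0
position: [0.628, -0.1989, 0.2747]
ee_rot: [[-0.068, -0.998, -0.005], [-0.998, 0.068, 0.001], [-0.001, 0.005, -1.0]]
wrist_force: [-0.3, -0.6, -0.5]
grip_width: -0.0
finger_force: 0.0
```

Run:
```python
from h import *
go((.63,-.2,.212),176)
a=save('scene','s9');b=save('top','t9');
cv2.imwrite('pics/v9.png',cv2.convertScaleAbs(np.hstack([cv2.resize(a['color'][40:240,160:360],(400,400)),cv2.resize(b['color'][110:310,210:410],(400,400))]),alpha=1.5))
```

```text
t 30.0 pos [ 0.628  -0.1989  0.2747] F [-0.3 -0.6 -0.5] w -0.0 ff 0.0
shift units [ 0.02 -0.05  1.25] tool z [-0.005  0.001 -1.   ] yaw 176.1
wz units 0.02
```

View pics/v9.png

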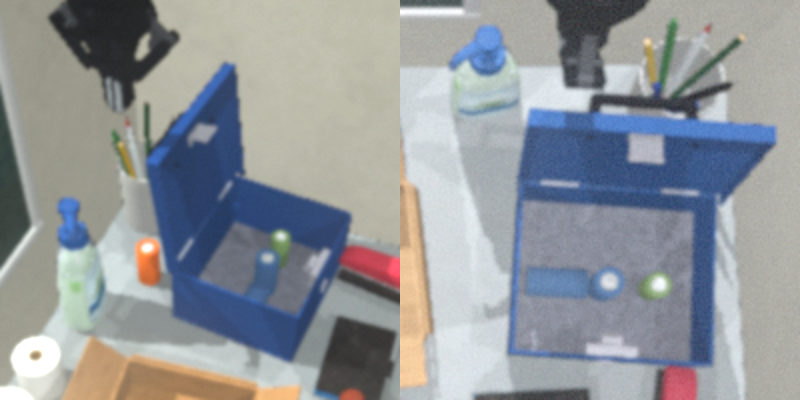

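The fingers are behind the lid's left half, clear of the handle, bottle and pencil cup.

Request:
{"op": "carry_out", "data": {
  "targets": [
    [0,0,0.4,0,0,0],
    [0,0,0.4,0,0,0],
    [0,0,0.4,0,0,0],
    [0,0,0,0,0,0],
    [0,0.2,0,0,0,0],
    [0,0.2,0,0,0,0],
    [0,0.2,0,0,0,0],
    [0,0.2,0,0,0,0],
    [0,0.2,0,0,0,0],
    [0,0.2,0,0,0,0],
    [0,0.2,0,0,0,0],
    [0,0.2,0,0,0,0],
    [0,0.2,0,0,0,0],
    [0,0.2,0,0,0,0],
    [0,0.2,0,0,0,0],
    [0,0.2,0,0,0,0],
    [0,0,0,0,0,0]
  ]
}}

```text
clock: 31.8
position: [0.5075, -0.191, 0.2181]
ee_rot: [[-0.068, -0.998, -0.0], [-0.998, 0.068, 0.0], [-0.0, 0.0, -1.0]]
wrist_force: [0.4, -0.7, 0.8]
grip_width: -0.0005
finger_force: 0.0
```

Request:
{"op": "carry_out", "data": {
  "targets": [
    [0,0,0,0,0,0],
    [0,0,0,0,0,0],
    [0,0,0,0,0,0],
    [0,0,0,0,0,0],
    [0,0,0,0,0,0]
  ]
}}

```text
clock: 32.3
position: [0.509, -0.191, 0.2177]
ee_rot: [[-0.068, -0.998, -0.0], [-0.998, 0.068, 0.0], [0.0, 0.0, -1.0]]
wrist_force: [0.5, 0.4, 0.3]
grip_width: 0.0
finger_force: 0.0
```

Run:
```python
from h import *
go((.42,-.25,.2),176)
a=save('scene','s10');b=save('top','t10');
cv2.imwrite('pics/v10.png',cv2.convertScaleAbs(np.hstack([cv2.resize(a['color'][60:260,180:380],(400,400)),cv2.resize(b['color'][130:330,210:410],(400,400))]),alpha=1.5))
```

```text
t 32.3 pos [ 0.509  -0.191   0.2177] F [0.5 0.4 0.3] w 0.0 ff 0.0
shift units [1.3  1.7  0.35] tool z [-0.  0. -1.] yaw 176.1
wz units 0.02
```

View pics/v10.png

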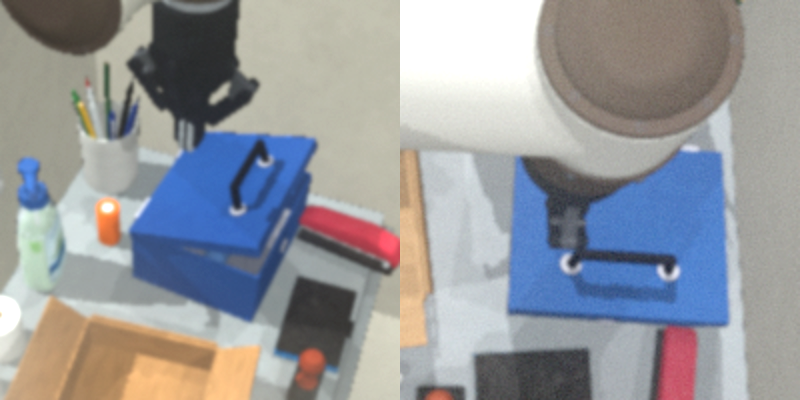

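The lid has fallen and rests ajar on its catch. I'll press near its front edge, beside the handle.

Request:
{"op": "carry_out", "data": {
  "targets": [
    [0,0.43,0,0,0,0],
    [0,0.43,0,0,0,0],
    [0,0.43,0,0,0,0],
    [0.04,0.44,0,0,0,0],
    [0,0,0.5,0,0,0],
    [0,0,0.5,0,0,0],
    [0,0,0.5,0,0,0],
    [0,0,0.4,0,0,0],
    [0,0,0,0,0,0],
    [0,0,0,0,0,0]
  ]
}}

```text
clock: 33.4
position: [0.4228, -0.1873, 0.1232]
ee_rot: [[-0.067, -0.998, 0.0], [-0.998, 0.067, -0.0], [0.0, -0.0, -1.0]]
wrist_force: [-0.2, -1.0, 0.0]
grip_width: -0.0001
finger_force: 0.0
```

Run:
```python
from h import *
go((.4224,-.1873,.09),176)
```

```text
t 33.4 pos [ 0.4228 -0.1873  0.1232] F [-0.2 -1.   0. ] w -0.0001 ff 0.0
shift units [0.   0.01 0.66] tool z [ 0. -0. -1.] yaw 176.1
wz units 0.02
```

Request:
{"op": "carry_out", "data": {
  "targets": [
    [0,0,0.1,0,0,0],
    [0,0,0.1,0,0,0],
    [0,0,0.1,0,0,0],
    [0,0,0.1,0,0,0],
    [0,0,0.1,0,0,0],
    [0,0,0,0,0,0]
  ]
}}

```text
clock: 34.0
position: [0.4221, -0.1871, 0.0973]
ee_rot: [[-0.068, -0.998, -0.001], [-0.998, 0.068, 0.0], [-0.0, 0.001, -1.0]]
wrist_force: [-0.6, -0.3, 0.0]
grip_width: 0.0003
finger_force: 0.0
```

Request:
{"op": "carry_out", "data": {
  "targets": [
    [0,0,0.06,0,0,0],
    [0,0,0.06,0,0,0],
    [0,0,0,0,0,0]
  ]
}}

```text
clock: 34.3
position: [0.4221, -0.1871, 0.0913]
ee_rot: [[-0.068, -0.998, -0.001], [-0.998, 0.068, 0.0], [-0.0, 0.001, -1.0]]
wrist_force: [-0.1, -0.3, 0.2]
grip_width: -0.0002
finger_force: 0.0
```

Request:
{"op": "carry_out", "data": {
  "targets": [
    [0,0,0.04,0,0,0],
    [0,0,0.04,0,0,0],
    [0,0,0,0,0,0]
  ]
}}

```text
clock: 34.6
position: [0.4226, -0.1872, 0.0889]
ee_rot: [[-0.067, -0.998, 0.0], [-0.998, 0.067, -0.0], [0.0, -0.0, -1.0]]
wrist_force: [-2.4, 1.6, 8.5]
grip_width: -0.0
finger_force: 4.4
```

Request:
{"op": "carry_out", "data": {
  "targets": [
    [0,0,0.04,0,0,0],
    [0,0,0.04,0,0,0],
    [0,0,0,0,0,0]
  ]
}}

```text
clock: 34.9
position: [0.4228, -0.1873, 0.0884]
ee_rot: [[-0.066, -0.998, 0.001], [-0.998, 0.066, -0.002], [0.001, -0.001, -1.0]]
wrist_force: [-9.2, 6.6, 35.2]
grip_width: 0.0002
finger_force: 17.7
```

Run:
```python
from h import *
go((.4224,-.1873,.085),176)
a=load('s10');c=save('scene','s11')
cv2.imwrite('pics/v11.png',cv2.convertScaleAbs(np.hstack([cv2.resize(s['color'][110:230,230:350],(400,400),interpolation=cv2.INTER_CUBIC) for s in(a,c)]),alpha=1.6))
```

```text
t 34.9 pos [ 0.4228 -0.1873  0.0884] F [-9.2  6.6 35.2] w 0.0002 ff 17.738855704665184
shift units [0.   0.01 0.07] tool z [ 0.001 -0.002 -1.   ] yaw 176.2
wz units 0.04
```

View pics/v11.png

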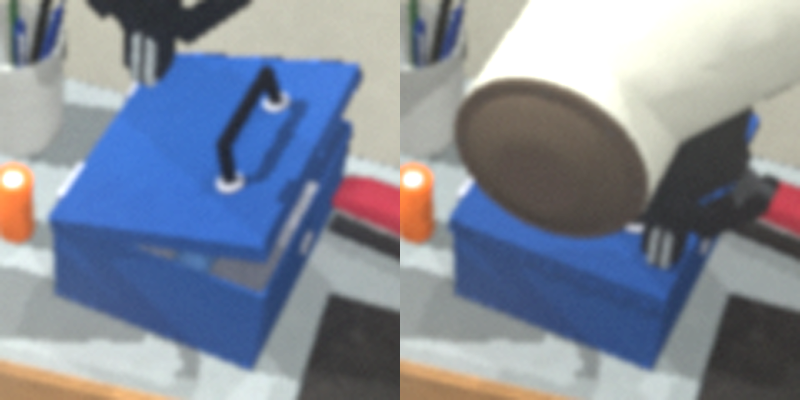

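The lid now sits flush with the box under 35 N. Hold briefly, lift, and move over the handle.

Request:
{"op": "carry_out", "data": {
  "targets": [
    [0,0,0,0,0,0],
    [0,0,0,0,0,0],
    [0,0,0,0,0,0],
    [0,0,-0.3,0,0,0],
    [0,0,-0.5,0,0,0],
    [0,0,-0.5,0,0,0],
    [0,0,0,0,0,0]
  ]
}}

```text
clock: 35.65
position: [0.4248, -0.1876, 0.1521]
ee_rot: [[-0.067, -0.998, 0.008], [-0.998, 0.067, -0.001], [0.001, -0.008, -1.0]]
wrist_force: [-0.2, -0.8, -0.4]
grip_width: -0.0002
finger_force: 0.0
```

Request:
{"op": "carry_out", "data": {
  "targets": [
    [0.4,-0.1,0,0,0,0],
    [0.4,-0.1,0,0,0,0],
    [0.4,-0.1,0,0,0,0],
    [0,0,0,0,0,0],
    [0,0,0,0,0,0]
  ],
  "fingers": 0.05
}}

```text
clock: 36.15
position: [0.4327, -0.2479, 0.148]
ee_rot: [[-0.069, -0.998, -0.002], [-0.998, 0.069, 0.001], [-0.001, 0.002, -1.0]]
wrist_force: [-0.2, 0.0, 0.0]
grip_width: 0.0449
finger_force: 0.0
```

Run:
```python
from h import *
go((.4426,-.2509,.1),176)
o=env.observe();s=save('wrist','w12');np.save('pics/o12.npy',o,allow_pickle=True)
cv2.imwrite('pics/v12.png',cv2.convertScaleAbs(cv2.resize(s['color'],(768,576)),alpha=1.5))
```

```text
t 36.1 pos [ 0.4327 -0.2479  0.148 ] F [-0.2  0.   0. ] w 0.0449 ff 0.0
shift units [ 0.05 -0.2   0.96] tool z [-0.002  0.001 -1.   ] yaw 176.0
wz units 0.01
```

View pics/v12.png

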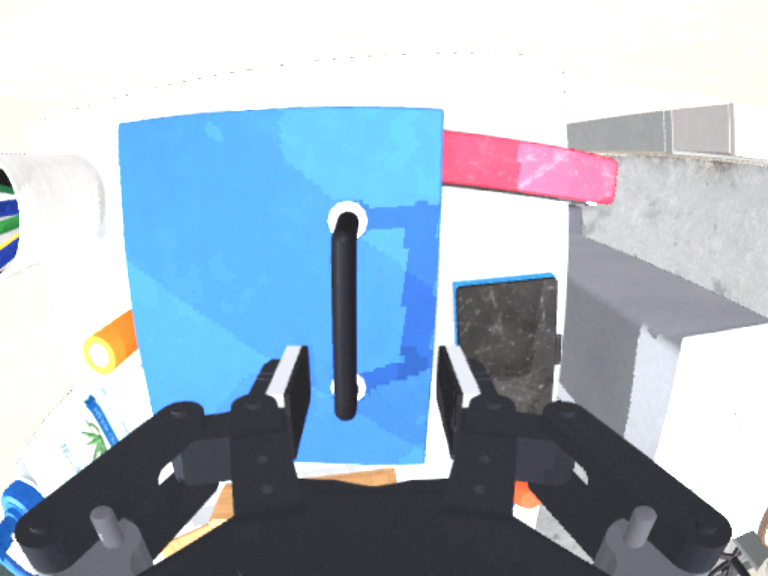

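The wrist view shows the lid flush and the handle bar at x≈344, y 222 to 415.

Run:
```python
from h import *
s=load('w12');o=np.load('pics/o12.npy',allow_pickle=True).item()
f=lambda x,y,z:wonz(s,o,(x+.5)/1.5-.5,(y+.5)/1.5-.5,z).round(4)
A,B=f(344,232,.119),f(345,412,.119);print(A,B,np.linalg.norm(A-B))
M=(A+B)/2;go((M[0],M[1],.1),176)
```

```text
[ 0.4392 -0.2922  0.119 ] [ 0.4459 -0.2125  0.119 ] 0.07998112277281436
t 36.2 pos [ 0.4327 -0.2476  0.1482] F [-0.4  1.   0.2] w 0.0448 ff 0.0
shift units [ 0.08 -0.2   0.96] tool z [-0.001  0.001 -1.   ] yaw 176.1
wz units 0.01
```

Both estimates agree (0.4425, -0.252). Descend and grip the bar.

Request:
{"op": "carry_out", "data": {
  "targets": [
    [0.07,-0.2,0,0,0,0],
    [0,0,0.3,0,0,0],
    [0,0,0.3,0,0,0],
    [0,0,0.3,0,0,0],
    [0,0,0,0,0,0],
    [0,0,0,0,0,0]
  ]
}}

```text
clock: 36.8
position: [0.4437, -0.2521, 0.104]
ee_rot: [[-0.067, -0.998, 0.0], [-0.998, 0.067, -0.0], [0.0, -0.0, -1.0]]
wrist_force: [0.1, -0.3, -0.2]
grip_width: 0.0449
finger_force: 0.0
```

Request:
{"op": "carry_out", "data": {
  "targets": [
    [0,0,0,0,0,0],
    [0,0,0,0,0,0],
    [0,0,0,0,0,0],
    [0,0,0,0,0,0],
    [0,0,0,0,0,0],
    [0,0,0,0,0,0],
    [0,0,0,0,0,0]
  ],
  "fingers": -1,
  "force": 30
}}

```text
clock: 37.5
position: [0.4443, -0.2524, 0.1046]
ee_rot: [[-0.068, -0.998, 0.003], [-0.998, 0.068, -0.001], [0.001, -0.003, -1.0]]
wrist_force: [3.3, 2.2, 4.7]
grip_width: 0.0086
finger_force: 30.2
```

Request:
{"op": "carry_out", "data": {
  "targets": [
    [0,0,-0.02,0,0,0],
    [0,0,-0.02,0,0,0],
    [0,0,0,0,0,0]
  ]
}}

```text
clock: 37.8
position: [0.4445, -0.2524, 0.1054]
ee_rot: [[-0.068, -0.998, 0.003], [-0.998, 0.068, -0.0], [0.0, -0.003, -1.0]]
wrist_force: [7.4, 0.9, -3.3]
grip_width: 0.0088
finger_force: 29.5
```

Request:
{"op": "carry_out", "data": {
  "targets": [
    [0,0,-0.02,0,0,0],
    [0,0,0,0,0,0],
    [0,0,0,0,0,0]
  ]
}}

```text
clock: 38.1
position: [0.4447, -0.2524, 0.1063]
ee_rot: [[-0.068, -0.998, 0.003], [-0.998, 0.068, -0.001], [0.0, -0.003, -1.0]]
wrist_force: [6.6, -0.5, -3.8]
grip_width: 0.0085
finger_force: 29.5
```

Request:
{"op": "carry_out", "data": {
  "targets": [
    [0,0,-0.02,0,0,0],
    [0,0,0,0,0,0],
    [0,0,0,0,0,0],
    [0,0,0,0,0,0]
  ]
}}

```text
clock: 38.5
position: [0.445, -0.2524, 0.1071]
ee_rot: [[-0.068, -0.998, 0.004], [-0.998, 0.068, -0.001], [0.0, -0.004, -1.0]]
wrist_force: [8.2, -0.3, -6.5]
grip_width: 0.0089
finger_force: 29.4
```

Request:
{"op": "carry_out", "data": {
  "targets": [
    [0,0,-0.02,0,0,0],
    [0,0,0,0,0,0],
    [0,0,0,0,0,0],
    [0,0,0,0,0,0]
  ]
}}

```text
clock: 38.9
position: [0.445, -0.2524, 0.1075]
ee_rot: [[-0.068, -0.998, 0.004], [-0.998, 0.068, -0.0], [0.0, -0.004, -1.0]]
wrist_force: [10.2, -1.6, -9.6]
grip_width: 0.0085
finger_force: 29.3
```

Request:
{"op": "carry_out", "data": {
  "targets": [
    [0,0,-0.01,0,0,0],
    [0,0,0,0,0,0],
    [0,0,0,0,0,0],
    [0,0,0,0,0,0]
  ]
}}

```text
clock: 39.3
position: [0.4451, -0.2524, 0.1076]
ee_rot: [[-0.068, -0.998, 0.004], [-0.998, 0.068, -0.0], [-0.0, -0.004, -1.0]]
wrist_force: [9.8, -1.2, -11.7]
grip_width: 0.0087
finger_force: 29.1
```

The catch holds: the handle stalls about 3 mm up while the pull climbs to 11.7 N. Ease down, let go, and retreat.

Request:
{"op": "carry_out", "data": {
  "targets": [
    [0,0,0.04,0,0,0],
    [0,0,0.03,0,0,0],
    [0,0,0,0,0,0]
  ]
}}

```text
clock: 39.6
position: [0.4443, -0.2523, 0.1049]
ee_rot: [[-0.068, -0.998, 0.002], [-0.998, 0.068, -0.0], [0.0, -0.002, -1.0]]
wrist_force: [6.9, 0.5, -4.6]
grip_width: 0.0086
finger_force: 29.8
```

Request:
{"op": "carry_out", "data": {
  "targets": [
    [0,0,0,0,0,0],
    [0,0,0,0,0,0],
    [0,0,0,0,0,0],
    [0,0,0,0,0,0],
    [0,0,-0.4,0,0,0],
    [0,0,-0.5,0,0,0],
    [0,0,-0.5,0,0,0],
    [0,0,-0.5,0,0,0],
    [0,0,0,0,0,0],
    [0,0,0,0,0,0],
    [0,0,0,0,0,0]
  ],
  "fingers": 0.05
}}

```text
clock: 40.7
position: [0.4421, -0.2519, 0.1998]
ee_rot: [[-0.068, -0.998, -0.002], [-0.998, 0.068, 0.001], [-0.001, 0.002, -1.0]]
wrist_force: [0.4, 0.8, -1.0]
grip_width: 0.0448
finger_force: 0.0
```

Run:
```python
from h import *
go((.4425,-.252,.2),176)
s=save('wrist','w13');a=save('scene','s13')
cv2.imwrite('pics/v13.png',cv2.convertScaleAbs(np.hstack([cv2.resize(s['color'],(400,300)),cv2.resize(a['color'],(400,300))]),alpha=1.5))
```

```text
t 40.7 pos [ 0.4421 -0.2519  0.1998] F [ 0.4  0.8 -1. ] w 0.0448 ff 0.0
shift units [ 0.   -0.01 -0.  ] tool z [-0.002  0.001 -1.   ] yaw 176.1
wz units 0.02
```

View pics/v13.png

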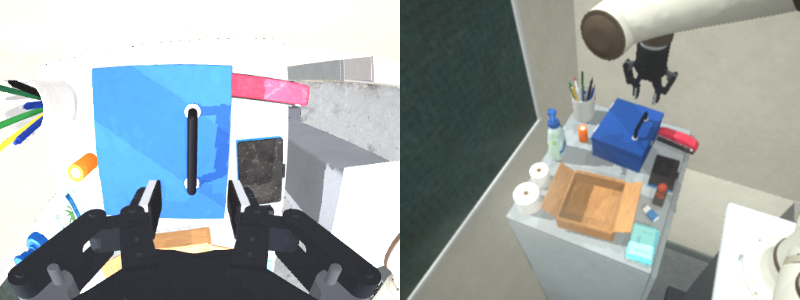

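The box is shut, the carton is empty with its flaps folded back, the bottle stands, and the gripper is clear. Handing in.

```bash
python3 -c "
from rig import env
print(env.sign_off())"
```

```text
the job is handed in; nothing more can be done
None
```

I handed the job in at about 41 s on the clock, with no verdict returned: all three coin rolls present (green and two blue, no red this run) are in the cash box, and the lid is shut on its catch, which held an upward tug of about 12 N; the bottle was not touched.

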